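Open the oil fill cap of the yellow-capped gear drive

TASK

One of the two small grey gear drives is due for oil: unscrew its yellow fill cap counter-clockwise (a bit under a quarter turn frees its quick thread), lift it clear of the neck and set it down upright, not dropped, in the round steel dish. Leave the drive with the blue cap alone.

Things in the scene. Friction and masses are not known exactly. Their poses are not given: they have to be found in the camera images.
- cap_center (a point): Centre (half-way up) of the yellow knurled round cap, 46 mm across, 42 high, about 50 g; z up, x along the black bar on top. Grip it across at any yaw. Turned counter-clockwise from above it comes free after 50 to 60 degrees and meets a stop at 90 to 100: turn it 75 to 80 in one grasp. It turns easily, does not rise meanwhile; then lifts straight up, clear 25 mm higher. Unturned, it is held.
- drive_yellow: Bolted grey gear drive under the yellow cap. Foot 84 x 104 mm, housing 72 x 80 mm, 60 mm high; shaft to +y, to 62 mm from the centre. On its middle: boss 34 mm wide from 60 to 72 mm, then the neck to 92 mm. Screwed on, the cap spans 74 to 116 mm, its centre at 95, its x within 6 degrees of the drive's x. Origin: centre of its underside, z up.
- drive_blue: The same gear drive, bolted down, with a blue cap of the same shape on top (top at 116 mm). Not to be touched. Origin: centre of its underside.
- dish: Round shallow steel dish, fixed, 150 mm across (145 mm inside); flat inner floor 4 mm above its underside, rim 12 mm high. Origin: centre of its underside. The upright cap resting in it has its centre 25 mm above this origin.
Not all that is in view belongs to the job. Leave any orange or pink look-alike of the drive_yellow alone.

How it is judged:
By the outcome, as a careful person would: the job done as asked, in the order asked, and still so for the second after the job is handed in, with the robot touching nothing.
It also fails if it takes over 45 s, if anything falls off the work surface, if the arm or the gripper's body presses on something with over 40 N, if the wrist force passes 120 N, or if a joint passes its speed limit or range.

ROBOT

A 7-joint arm with a two-finger parallel gripper is mounted at the origin on the work surface; the furniture and walls round the work are solid. World frame = base frame: x ahead of the robot, y to its left, z up, the work surface at z = 0. Lengths are in m, angles in degrees, forces in N, time in s.
With the tool pointing down it reaches from about 0.425 to 0.825 m from the base axis. Payload 3.6 kg.
Tool frame: the origin (TCP) lies midway between the tips of the shut fingers; the grasp point (between the pads) lies ctrl.grip_depth behind it (ctrl.grip_depth is the distance from the TCP to the grasp point, in m); z points along the fingers, y is the line along which they close (so a half turn about z gives the same grasp; the last joint's range is limited). The gripper opens to 93 mm and grips with 3 to 60 N. Pads are 15 mm wide; open, the fingers measure 128 mm over their backs; the gripper's body (75 mm by 188 mm) begins 65 mm behind the grasp point.
Start: joints at [-74.972, 35.231, -0.722, 81.555, 0.464, 63.22, -2.315], TCP at [0.185, 0.623, 0.219] pointing down, gripper open.
Joint ranges: [-178.69, 178.69], [-17.37, 117.87], [-77.05, 75.6], [15.02, 138.74], [-78.02, 258.01], [0.78, 113.62], [-162.83, 162.83]. Speed limits (degrees/s): [159.86, 159.86, 180, 180, 180, 180, 180].

INTERFACE

Orientations are given as [roll, pitch, yaw] about the fixed x, y, z axes, in that order (R = Rz(yaw) Ry(pitch) Rx(roll)).
In Python, from plant import ctrl gives the robot as it stands.
- The arm moves only by the tool arm_command, never from a script. Its arguments are lists of equal length, an entry for each row: "grip": the closure, from -1 (fully open) to 1 (shut), so that 0 is half open; "slide": the shift along the tool's x, y, z in mm, a list of three; "yaw": the turn about the tool's z in degrees. A call has exactly 10 rows; each row is the pose to reach, as a shift and turn from the pose commanded when the call began, along the tool's axes at that moment; what a row does not reach only later rows make up. A row lasts 1/12 s, in which the tool goes at most 41.7 mm and 7.16 degrees, less where a joint would pass 70% of its speed; a pose out of reach is approached as far as the arm can. A call with a gripper value outside its range is refused whole. The fingers move at their own pace and stop on an object; "squeeze" is the grip in N (left out, the last holds). Time passes only in rows, so rows that repeat a pose let the fingers close, or fill a call up. It gives the time, the measured TCP pose, the force, the opening and the grip force at its end, in the units of the state.
- ctrl.read_state(): the state, without advancing time (a new reading comes with each control period).
- ctrl.capture(name): name is "scene" or "top"; returns a dict with "img" (480x640x3 uint8, blue, green, red), "fx", "fy", "cx", "cy" (pixels), "cam_to_world" (4x4, takes a point from camera to world coordinates). Camera axes: x right, y up, looking along -z (the intrinsics and any distortion apply to the point x, -y, -z); pixel columns grow to the right and rows downward; lengths in m; the calibration is good to about 2 mm. A picture is of the moment at which its call begins. There is no depth.
- ctrl.finish_job(): hands the job in; it is judged then, once.
The state is a dict: "time_s": time; "q": joint angles; "joint_velocities": joint speeds; "effort": joint torques, N m; "tool_pos": TCP position; "ee_rot": TCP orientation; "contact_force": force on the tool from outside, world axes, zero at the start; "wrist_torque": the same for the moment, N m; "gripper_width": finger opening in m; "grip_force": force on a finger pad.
Only numpy, scipy, OpenCV 4.12 (cv2) and the standard library are available. Lean on these libraries where they do the work, as an engineer would, in place of code of your own. Each camera call takes 0.05 s, during which the arm holds its last target. There are 200 camera calls.

## Working session

There is one attempt and no reset: what is moved stays moved. The work goes in short steps, Python scripts to look and compute and a tool call to move; the robot and the scene stay as the last step left them, time stands still between calls to the robot, and variables do not carry over. Pictures are saved under pics/ and viewed, at most 10 in all, crops included, and the job is handed in when it is done.

Besides the shell and the picture viewer there is one more tool, called in YAML: its name, and indented under it one key for each argument. arm_command: Moves the arm, as the interface text tells. Its arguments: {"type":"object","properties":{"grip":{"type":"array","items":{"type":"number"}},"slide":{"type":"array","items":{"type":"array","items":{"type":"number"}}},"yaw":{"type":"array","items":{"type":"number"}},"squeeze":{"type":"number"}},"required":["grip","slide","yaw"]}

```bash
mkdir -p pics; ls
python3 - <<'E'
from plant import ctrl
import cv2,numpy as np
np.set_printoptions(precision=4,suppress=True)
for n in("scene","top"):
    c=ctrl.capture(n); cv2.imwrite(f"pics/{n}0.png",c["img"]); print(n,{k:v for k,v in c.items() if k!="img"})
print(ctrl.read_state(), ctrl.grip_depth)
E
```

```text
pics
scene {'fx': 469.64022067035137, 'fy': 469.64022067035137, 'cx': 325.0192382390596, 'cy': 232.17494008658386, 'cam_to_world': array([[ 0.5385,  0.4089, -0.7368, -0.4203],
       [-0.8426,  0.2676, -0.4674, -0.6004],
       [ 0.0061,  0.8725,  0.4886,  0.6722],
       [ 0.    ,  0.    ,  0.    ,  1.    ]])}
top {'fx': 515.532996350775, 'fy': 515.532996350775, 'cx': 318.3284447174741, 'cy': 233.59916319495838, 'cam_to_world': array([[-0.0006,  0.9841, -0.1777,  0.2419],
       [-1.    , -0.0004,  0.001 , -0.0633],
       [ 0.0009,  0.1777,  0.9841,  1.1417],
       [ 0.    ,  0.    ,  0.    ,  1.    ]])}
{'time_s': 0.1, 'q': array([-74.9706,  35.2862,  -0.7247,  81.6313,   0.4648,  63.22  ,
        -2.3153]), 'joint_velocities': array([-0.0098, -0.0818, -0.0473, -0.275 ,  0.0149,  0.0768, -0.0257]), 'effort': array([  0.001 , -46.0043,   0.2099, -16.6246,  -0.0612,   0.0169,
         0.0001]), 'tool_pos': array([0.1849, 0.6224, 0.2176]), 'ee_rot': array([-179.8654,    0.0013,  163.4573]), 'contact_force': array([-0.2967, -0.9247, -0.5186]), 'wrist_torque': array([ 0.0015,  0.0084, -0.0287]), 'grip_force': 0.0, 'gripper_width': 0.09290585522892057} 0.0188
```

View pics/scene0.png

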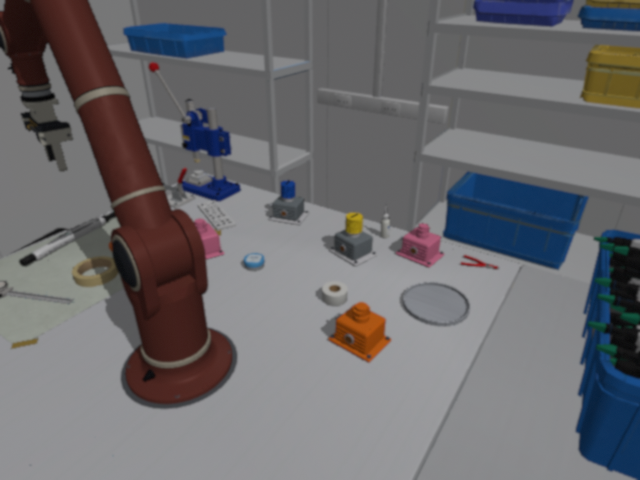

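View pics/top0.png

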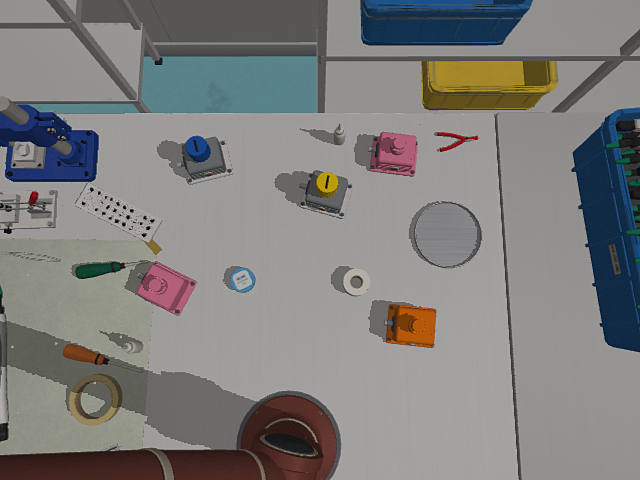

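The top view shows the yellow cap at about (327,184), the dish at (446,234), and the blue-capped drive at (203,155). The orange and pink drives are decoys. Next I'll crop in closer.

```bash
cat > h.py <<'E'
import numpy as np
def ray(c,u,v,z):
    T=c["cam_to_world"]; d=T[:3,:3]@np.array([(u-c["cx"])/c["fx"],-(v-c["cy"])/c["fy"],-1]); o=T[:3,3]
    return o+d*(z-o[2])/d[2]
def proj(c,p):
    T=c["cam_to_world"]; q=T[:3,:3].T@(np.asarray(p)-T[:3,3]); return np.array([c["cx"]-c["fx"]*q[0]/q[2], c["cy"]+c["fy"]*q[1]/q[2]])
E
python3 - <<'E'
from plant import ctrl
import cv2,numpy as np
from h import *
np.set_printoptions(precision=4,suppress=True)
C={n:ctrl.capture(n) for n in("top","scene")}
for n,c in C.items():
    h=cv2.cvtColor(c["img"],cv2.COLOR_BGR2HSV); m=cv2.inRange(h,(22,150,90),(35,255,255))
    k,l,s,ce=cv2.connectedComponentsWithStats(m)
    for i in range(1,k):
        if s[i,4]>40: print(n,s[i],ce[i])
    p=ray(c,*((327,184) if n=="top" else (354,224)),.10); print(n,p)
c=C["top"]
print("dish",ray(c,446.5,234,.012), "scene dish",ray(C["scene"],435,303.5,.012))
a=cv2.resize(c["img"][155:225,290:365],None,fx=8,fy=8,interpolation=cv2.INTER_CUBIC)
cv2.imwrite("pics/c1.png",a)
a=cv2.resize(C["scene"]["img"][205:270,320:390],None,fx=8,fy=8,interpolation=cv2.INTER_CUBIC)
cv2.imwrite("pics/c2.png",a)
a=cv2.resize(c["img"][190:280,400:495],None,fx=6,fy=6,interpolation=cv2.INTER_CUBIC)
cv2.imwrite("pics/c3.png",a)
E
```

```text
top [421  61   4  43  50] [421.92  81.38]
top [ 427   61  130   33 3310] [484.9952  76.6042]
top [ 427   94  116   15 1258] [483.1073 101.8975]
top [316 172  22  26 389] [327.1645 183.5913]
top [ 0.5353 -0.0825  0.1   ]
scene [590  46  50  21 789] [616.0368  55.8859]
scene [ 584   71   56   36 1519] [613.4352  88.9052]
scene [346 213  17  21 289] [353.8616 222.6955]
scene [ 0.5198 -0.0923  0.1   ]
dish [ 0.4449 -0.3498  0.012 ] scene dish [ 0.4329 -0.356   0.012 ]
```

View pics/c1.png

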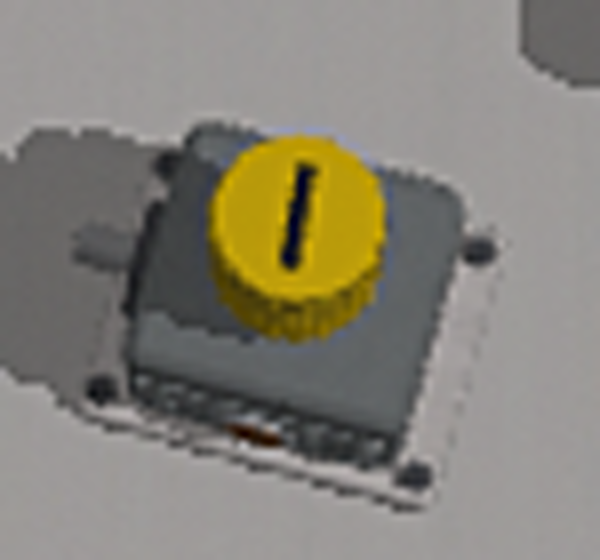

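View pics/c2.png

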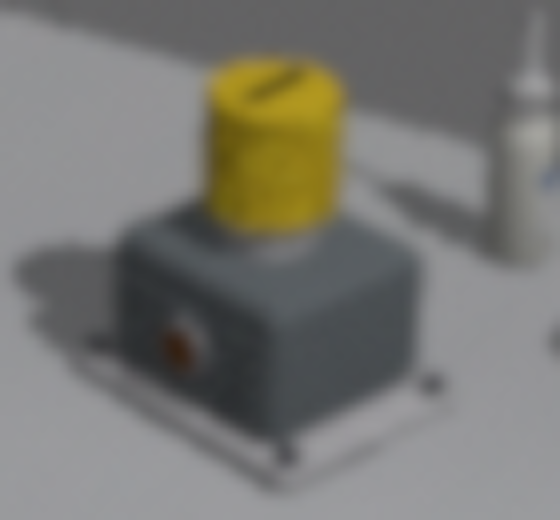

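View pics/c3.png

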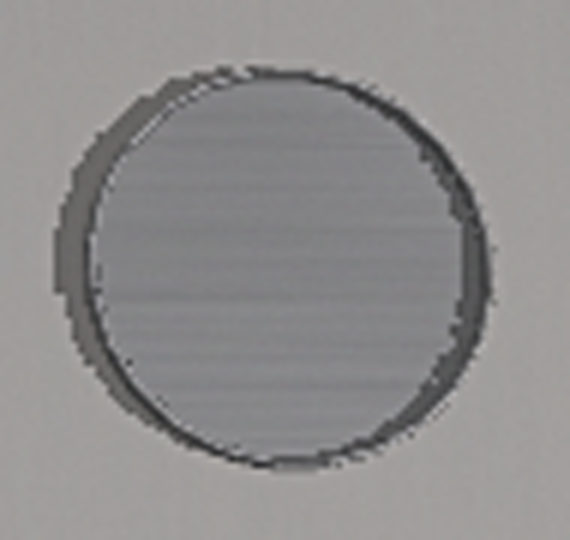

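The yellow cap's bar runs nearly along world x, and the dish is a clean circle. The two cameras disagree by about 12 mm, so I'll triangulate landmarks before I trust either one.

Run:
```python
from plant import ctrl
import cv2,numpy as np
from h import *
np.set_printoptions(precision=4,suppress=True)
t=ctrl.capture("top");s=ctrl.capture("scene")
def tri(a,b):
    A=[];B=[]
    for c,p in((t,a),(s,b)):
        o=c["cam_to_world"][:3,3]; d=ray(c,*p,0)-o; d/=np.linalg.norm(d); M=np.eye(3)-np.outer(d,d); A.append(M);B.append(M@o)
    X=np.linalg.lstsq(np.vstack(A),np.hstack(B),rcond=None)[0]; return X,proj(t,X)-a,proj(s,X)-b
print("foot corner",*tri((343.1,218.5),(355,266)))
print("foot right",*tri((352,184),(376,254.5)))
print("captop",*tri((327.2,181.9),(354.4,216)))
print("dish rim c",*tri((446.5,234.3),(435,303.5)))
print("base proj",proj(t,(0,0,0)),proj(s,(0,0,0)))
print("tcp scene",proj(s,ctrl.read_state()["tool_pos"]))
i=s["img"]
o=np.hstack([cv2.resize(i[320:410,110:245],(400,267)),cv2.resize(i[85:175,10:90],(300,337))[:267]])
cv2.imwrite("pics/c4.png",o)
```

```text
foot corner [ 0.4825 -0.1205  0.0015] [ 0.0168 -0.0117] [-0.0177  0.0025]
foot right [ 0.5626 -0.141   0.0018] [-0.2255  0.153 ] [ 0.2276 -0.0387]
captop [ 0.5363 -0.0831  0.1133] [ 0.1856 -0.1293] [-0.1776  0.0276]
dish rim c [ 0.446  -0.3523  0.0019] [-0.0223  0.0129] [ 0.0246 -0.0048]
base proj [287.7152 443.9981] [180.0094 362.0179]
tcp scene [ 56.9447 164.4541]
```

View pics/c4.png

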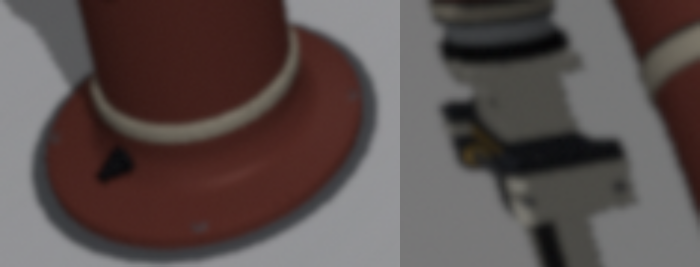

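The triangulation agrees with z=0 and the given heights:
- **Cap:** at (0.536, -0.082), with its drive at about -14° yaw.
- **Dish:** at (0.445, -0.350).

I'll move over now, turning the tool to leave room for the CCW unscrewing.

arm_command:
  grip: [-1, -1, -1, -1, -1, -1, -1, -1, -1, -1]
  slide:
    - [-20, -21, 0]
    - [-48, -51, 0]
    - [-76, -81, 0]
    - [-104, -111, 0]
    - [-132, -141, 0]
    - [-160, -171, 0]
    - [-188, -201, 0]
    - [-216, -231, 0]
    - [-244, -261, 0]
    - [-270, -289, 0]
  yaw: [5, 11, 17, 23, 29, 35, 41, 48, 54, 60]

```text
time_s: 1.13
tool_pos: [0.3624, 0.2669, 0.219]
ee_rot: [180.0, -0.0, 103.1]
contact_force: [1.0, 0.9, -0.5]
gripper_width: 0.0933
grip_force: 0.0
```

```bash
cat > go.py <<'E'
import sys,numpy as np
from plant import ctrl
from scipy.spatial.transform import Rotation as R
s=ctrl.read_state(); x,y,z,w=map(float,sys.argv[1:5])
r=R.from_euler("xyz",s["ee_rot"],degrees=True)
np.set_printoptions(precision=4,suppress=True)
print(s["time_s"],s["tool_pos"],s["ee_rot"],"q",s["q"],"F",s["contact_force"],s["gripper_width"],s["grip_force"])
print("slide mm",1e3*r.inv().apply(np.array([x,y,z])-s["tool_pos"]),"yaw",-((w-s["ee_rot"][2]+180)%360-180))
E
python3 go.py .536 -.082 .219 42
```

```text
1.1333 [0.3624 0.2669 0.219 ] [179.962   -0.0147 103.1219] q [-52.8443  18.1883  18.0966 113.3616  -7.326   49.4857 -17.7048] F [ 0.9902  0.9489 -0.4596] 0.09328772146201239 0.0
slide mm [-379.2283   89.8938   -0.0286] yaw 61.121885180830205
```

arm_command:
  grip: [-1, -1, -1, -1, -1, -1, -1, -1, -1, -1]
  slide:
    - [-40, 9, 0]
    - [-80, 19, 0]
    - [-120, 28, 0]
    - [-160, 38, 0]
    - [-200, 47, 0]
    - [-240, 57, 0]
    - [-280, 66, 0]
    - [-320, 76, 0]
    - [-355, 84, 0]
    - [-379, 90, 0]
  yaw: [6, 13, 19, 26, 32, 39, 45, 51, 57, 61]

```text
time_s: 1.97
tool_pos: [0.5383, -0.0828, 0.219]
ee_rot: [179.8, 0.0, 42.0]
contact_force: [-0.3, -0.2, -0.1]
gripper_width: 0.0932
grip_force: 0.0
```

```bash
python3 go.py .536 -.082 .083 42
```

```text
1.9667 [ 0.5383 -0.0828  0.219 ] [179.8425   0.0317  41.9791] q [-17.2701  29.2736  36.5025 100.0276 -20.098   57.2532 -21.287 ] F [-0.307  -0.2477 -0.1352] 0.09315809061732708 0.0
slide mm [ -1.1468  -2.4997 136.0442] yaw -0.020925721046211265
```

arm_command:
  grip: [-1, -1, -1, -1, -1, -1, -1, -1, -1, -1]
  slide:
    - [0, 0, 5]
    - [0, 0, 15]
    - [0, 0, 25]
    - [0, 0, 35]
    - [0, 0, 45]
    - [0, 0, 55]
    - [0, 0, 60]
    - [0, 0, 60]
    - [0, 0, 60]
    - [0, 0, 60]
  yaw: [0, 0, 0, 0, 0, 0, 0, 0, 0, 0]

```text
time_s: 2.8
tool_pos: [0.5377, -0.0786, 0.1591]
ee_rot: [180.0, -0.0, 42.5]
contact_force: [-0.4, -0.2, 0.0]
gripper_width: 0.0931
grip_force: 0.0
```

```bash
python3 go.py .536 -.082 .083 42
```

```text
2.8 [ 0.5377 -0.0786  0.1591] [179.9534  -0.0285  42.4597] q [-15.6232  33.1246  33.7341 104.4436 -23.5248  49.4823 -18.1724] F [-0.4169 -0.2287  0.0022] 0.09312180824844914 0.0
slide mm [-3.5694  1.2771 76.0515] yaw 0.45974857759111387
```

arm_command:
  grip: [-1, -1, -1, -1, -1, -1, -1, -1, -1, -1]
  slide:
    - [-2, 1, 0]
    - [-3.5, 1, 5]
    - [-3.5, 1, 15]
    - [-3.5, 1, 28]
    - [-3.5, 1, 42]
    - [-3.5, 1, 56]
    - [-3.5, 1, 68]
    - [-3.5, 1, 76]
    - [-3.5, 1, 76]
    - [-3.5, 1, 76]
  yaw: [0, 0, 0, 0, 0, 0, 0, 0, 0, 0]

```text
time_s: 3.63
tool_pos: [0.5352, -0.0818, 0.0822]
ee_rot: [-180.0, 0.0, 42.4]
contact_force: [0.6, -0.4, 0.2]
gripper_width: 0.093
grip_force: 0.0
```

```bash
python3 go.py .536 -.082 .083 42; python3 -c "
from plant import ctrl;import cv2
t=ctrl.capture('top')['img'];s=ctrl.capture('scene')['img']
import numpy as np
cv2.imwrite('pics/d1.png',np.hstack([cv2.resize(t[130:230,280:380],(400,400)),cv2.resize(s[180:280,300:400],(400,400))]))"
```

```text
3.6333 [ 0.5352 -0.0818  0.0822] [-179.9654    0.044    42.4362] q [-12.13    38.862   29.168  108.6873 -28.4949  39.826  -13.5552] F [ 0.5572 -0.4309  0.1619] 0.09300451558815245 0.0
slide mm [ 0.4519  0.7498 -0.7757] yaw 0.43624691876266297
```

View pics/d1.png

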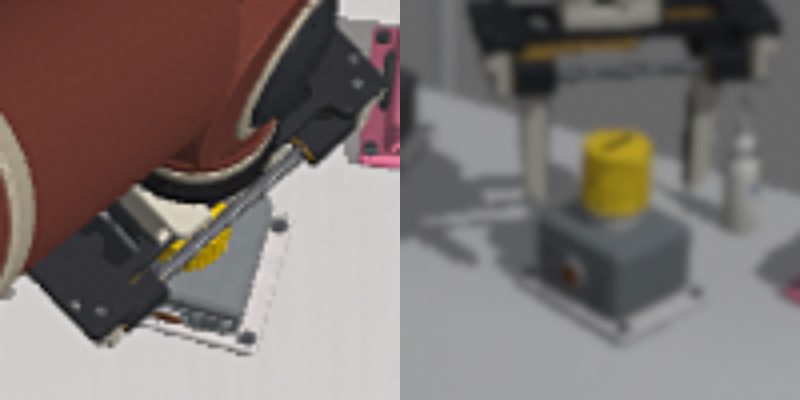

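The open fingers straddle the yellow cap, and the bottle is clear of them. Closing.

arm_command:
  grip: [-0.5, 0, 0.3, 1, 1, 1, 1, 1, 1, 1]
  slide:
    - [0, 0, 0]
    - [0, 0, 0]
    - [0, 0, 0]
    - [0, 0, 0]
    - [0, 0, 0]
    - [0, 0, 0]
    - [0, 0, 0]
    - [0, 0, 0]
    - [0, 0, 0]
    - [0, 0, 0]
  yaw: [0, 0, 0, 0, 0, 0, 0, 0, 0, 0]
  squeeze: 25

```text
time_s: 4.57
tool_pos: [0.5355, -0.0817, 0.0827]
ee_rot: [180.0, 0.0, 42.5]
contact_force: [-0.6, -0.9, 0.1]
gripper_width: 0.0445
grip_force: 25.0
```

```bash
python3 go.py .536 -.082 .083 120
```

```text
4.5667 [ 0.5355 -0.0817  0.0827] [179.9962   0.0022  42.4542] q [-12.1494  38.8192  29.1793 108.6739 -28.4961  39.8254 -13.551 ] F [-0.5666 -0.8815  0.1179] 0.04447053527786528 25.000062704457378
slide mm [ 0.1704  0.6216 -0.3263] yaw -77.54575476333378
```

Gripped at 44.5 mm with almost no side force. Now the CCW turn, which is negative tool yaw.

arm_command:
  grip: [1, 1, 1, 1, 1, 1, 1, 1, 1, 1]
  slide:
    - [0, 0, 0]
    - [0, 0, 0]
    - [0, 0, 0]
    - [0, 0, 0]
    - [0, 0, 0]
    - [0, 0, 0]
    - [0, 0, 0]
    - [0, 0, 0]
    - [0, 0, 0]
    - [0, 0, 0]
  yaw: [-3, -7, -11, -15, -19, -23, -27, -32, -36, -40]

```text
time_s: 5.4
tool_pos: [0.5354, -0.0818, 0.0827]
ee_rot: [-180.0, 0.0, 82.6]
contact_force: [-0.2, 0.4, 0.2]
gripper_width: 0.0444
grip_force: 25.0
```

```bash
python3 go.py .5355 -.0817 .083 120.5
```

```text
5.4 [ 0.5354 -0.0818  0.0827] [-179.9955    0.0092   82.6429] q [ -5.0532  36.8776  17.6704 108.4603 -17.4841  37.2839  15.9569] F [-0.1702  0.4454  0.1785] 0.044447741037701535 24.999323051652027
slide mm [ 0.071   0.1243 -0.3462] yaw -37.85708369137376
```

arm_command:
  grip: [1, 1, 1, 1, 1, 1, 1, 1, 1, 1]
  slide:
    - [0, 0, 0]
    - [0, 0, 0]
    - [0, 0, 0]
    - [0, 0, 0]
    - [0, 0, 0]
    - [0, 0, 0]
    - [0, 0, 0]
    - [0, 0, 0]
    - [0, 0, 0]
    - [0, 0, 0]
  yaw: [-4, -9, -14, -19, -24, -29, -34, -38, -38, -38]

```text
time_s: 6.23
tool_pos: [0.5358, -0.082, 0.0827]
ee_rot: [180.0, 0.0, 120.3]
contact_force: [0.8, 0.1, -0.2]
gripper_width: 0.0447
grip_force: 25.0
```

```bash
python3 go.py .5355 -.0817 .14 120.5; python3 -c "
from plant import ctrl;print(ctrl.read_state()['wrist_torque'])"
```

```text
6.2333 [ 0.5358 -0.082   0.0827] [179.9693   0.0323 120.3275] q [  1.9494  35.9583   6.7983 108.2116  -6.7527  36.1677  43.2457] F [ 0.8043  0.0993 -0.2281] 0.04474320888792257 24.99977317565026
slide mm [  0.3294  -0.0557 -57.3124] yaw -0.17253533950201927
[-0.20922697 -0.16056483 -0.02464401]
```

Turned 78° with no stop felt. Lifting straight up, gently at first.

arm_command:
  grip: [1, 1, 1, 1, 1, 1, 1, 1, 1, 1]
  slide:
    - [0, 0, -1]
    - [0, 0, -3]
    - [0, 0, -6]
    - [0, 0, -10]
    - [0, 0, -15]
    - [0, 0, -20]
    - [0, 0, -26]
    - [0, 0, -33]
    - [0, 0, -40]
    - [0, 0, -46]
  yaw: [0, 0, 0, 0, 0, 0, 0, 0, 0, 0]

```text
time_s: 7.07
tool_pos: [0.5355, -0.0816, 0.1297]
ee_rot: [180.0, 0.0, 120.5]
contact_force: [-0.7, -0.1, -1.7]
gripper_width: 0.0448
grip_force: 25.0
```

```bash
python3 go.py .445 -.35 .14 120.5;  python3 -c "
from plant import ctrl;import cv2
s=ctrl.capture('scene')['img']
cv2.imwrite('pics/d2.png',cv2.resize(s[150:320,290:490],(600,510)))"
```

```text
7.0667 [ 0.5355 -0.0816  0.1297] [179.9808   0.0121 120.459 ] q [  1.3226  31.989    7.6145 105.9443  -5.976   42.4272  42.6673] F [-0.6637 -0.0504 -1.7203] 0.04479889337786551 24.999819069380464
slide mm [-185.53   -214.0428  -10.3731] yaw -0.04097071105223904
```

View pics/d2.png

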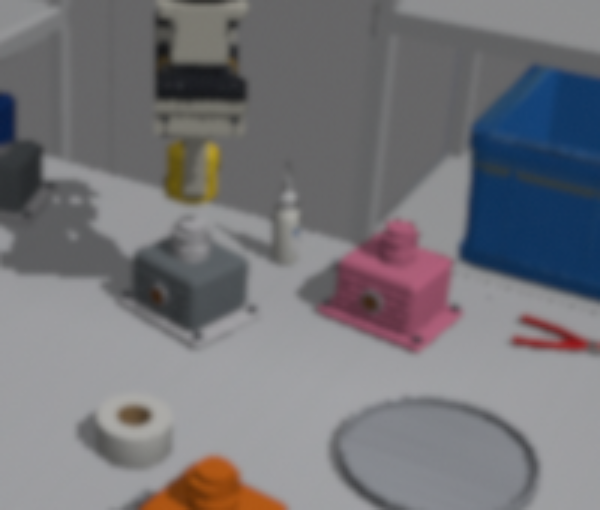

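The cap is free and held above the bare neck. Carrying it to the dish.

arm_command:
  grip: [1, 1, 1, 1, 1, 1, 1, 1, 1, 1]
  slide:
    - [-9, -11, -20]
    - [-30, -34, -20]
    - [-53, -61, -20]
    - [-77, -89, -20]
    - [-101, -117, -20]
    - [-125, -145, -20]
    - [-149, -172, -20]
    - [-170, -196, -20]
    - [-182, -210, -20]
    - [-185.5, -214, -20]
  yaw: [0, 0, 0, 0, 0, 0, 0, 0, 0, 0]

```text
time_s: 7.95
tool_pos: [0.4422, -0.3549, 0.1489]
ee_rot: [-179.8, 0.1, 120.0]
contact_force: [0.3, -0.5, -0.0]
gripper_width: 0.0447
grip_force: 25.0
```

```bash
python3 go.py .445 -.35 .013 120.5
```

```text
7.95 [ 0.4422 -0.3549  0.1489] [-179.846     0.1199  120.0328] q [ 31.564   32.4135   7.5583 100.8231  -5.2701  47.0567  71.5802] F [ 0.2504 -0.5147 -0.0379] 0.04469546809940407 24.999480631213373
slide mm [  3.0836   5.2673 135.8538] yaw -0.46715985321310427
```

arm_command:
  grip: [1, 1, 1, 1, 1, 1, 1, 1, 1, 1]
  slide:
    - [0, 0, 4]
    - [0, 0, 14]
    - [0, 0, 28]
    - [0, 0, 44]
    - [0, 0, 60]
    - [0, 0, 76]
    - [0, 0, 92]
    - [0, 0, 106]
    - [0, 0, 115]
    - [0, 0, 117]
  yaw: [0, 0, 0, 0, 0, 0, 0, 0, 0, 0]

```text
time_s: 8.78
tool_pos: [0.445, -0.3467, 0.0295]
ee_rot: [-180.0, -0.3, 120.7]
contact_force: [0.2, 0.6, -1.2]
gripper_width: 0.0443
grip_force: 25.0
```

```bash
python3 go.py .445 -.35 .013 120.5;  python3 -c "
from plant import ctrl;import cv2
s=ctrl.capture('scene')['img']
cv2.imwrite('pics/d3.png',cv2.resize(s[230:340,360:500],(700,550)))"
```

```text
8.7833 [ 0.445  -0.3467  0.0295] [-179.9732   -0.2764  120.653 ] q [ 32.3644  42.1852   5.3558 106.1693  -6.9079  32.2236  72.86  ] F [ 0.2468  0.623  -1.155 ] 0.044339526279721875 24.99993280378476
slide mm [-2.9293 -1.6952 16.438 ] yaw 0.1530384592382461
```

View pics/d3.png

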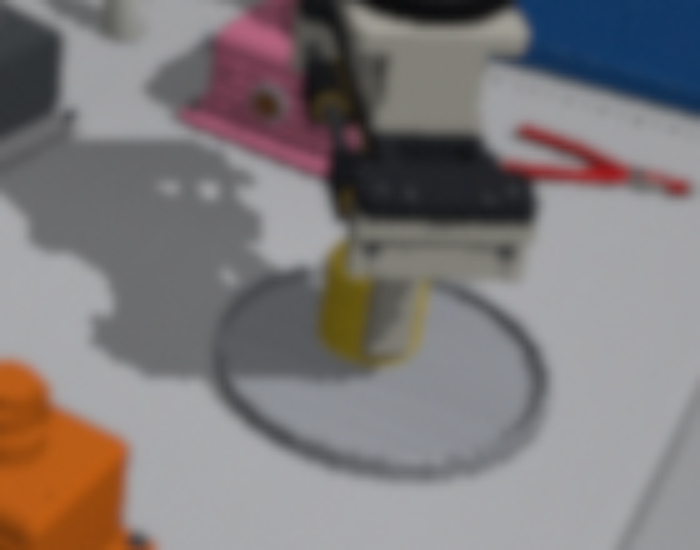

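The cap is upright, about 16 mm above the dish floor and well inside the rim. Lowering gently to contact.

arm_command:
  grip: [1, 1, 1, 1, 1, 1, 1, 1, 1, 1]
  slide:
    - [-1, 0, 2]
    - [-2, -1, 5]
    - [-3, -1.5, 8]
    - [-3, -1.5, 11]
    - [-3, -1.5, 13]
    - [-3, -1.5, 14.5]
    - [-3, -1.5, 15.3]
    - [-3, -1.5, 15.8]
    - [-3, -1.5, 16.2]
    - [-3, -1.5, 16.2]
  yaw: [0, 0, 0, 0, 0, 0, 0, 0, 0, 0]

```text
time_s: 9.67
tool_pos: [0.4452, -0.3533, 0.0155]
ee_rot: [-180.0, 0.0, 120.5]
contact_force: [0.4, 0.1, -0.2]
gripper_width: 0.0446
grip_force: 25.0
```

```bash
python3 go.py .445 -.35 .013 120.5
```

```text
9.6667 [ 0.4452 -0.3533  0.0155] [-179.9987    0.0019  120.4548] q [ 32.9719  43.6339   5.1822 106.0545  -7.0257  30.6165  73.2363] F [ 0.4435  0.1084 -0.2159] 0.044629255772547866 24.99988924282661
slide mm [2.9815 1.509  2.4743] yaw -0.04523880361318788
```

arm_command:
  grip: [1, 1, 1, 1, 1, 1, 1, 1, 1, 1]
  slide:
    - [0, 0, 0.3]
    - [0, 0, 0.6]
    - [0, 0, 1]
    - [0, 0, 1.4]
    - [0, 0, 1.7]
    - [0, 0, 2]
    - [0, 0, 2.3]
    - [0, 0, 2.6]
    - [0, 0, 2.6]
    - [0, 0, 2.6]
  yaw: [0, 0, 0, 0, 0, 0, 0, 0, 0, 0]

```text
time_s: 10.5
tool_pos: [0.4452, -0.3533, 0.0129]
ee_rot: [-180.0, -0.0, 120.5]
contact_force: [0.0, -0.1, -1.3]
gripper_width: 0.0442
grip_force: 25.0
```

```bash
python3 go.py .445 -.35 .013 120.5
```

```text
10.5 [ 0.4452 -0.3533  0.0129] [-179.9951   -0.0008  120.4557] q [ 33.0031  43.8779   5.1366 106.112   -7.0531  30.3172  73.2627] F [ 0.0464 -0.0504 -1.2824] 0.044160217968874385 24.999969602740748
slide mm [ 2.9728  1.5429 -0.1461] yaw -0.04427253107485285
```

arm_command:
  grip: [1, 1, 1, 1, 1, 1, 1, 1, 1, 1]
  slide:
    - [0, 0, 0.2]
    - [0, 0, 0.4]
    - [0, 0, 0.6]
    - [0, 0, 0.8]
    - [0, 0, 1]
    - [0, 0, 1.2]
    - [0, 0, 1.2]
    - [0, 0, 1.2]
    - [0, 0, 1.2]
    - [0, 0, 1.2]
  yaw: [0, 0, 0, 0, 0, 0, 0, 0, 0, 0]

```text
time_s: 11.33
tool_pos: [0.4452, -0.3534, 0.0126]
ee_rot: [180.0, 0.0, 120.5]
contact_force: [-1.0, 0.8, 6.1]
gripper_width: 0.0445
grip_force: 25.0
```

```bash
python3 go.py .445 -.35 .013 120.5
```

```text
11.3333 [ 0.4452 -0.3534  0.0126] [179.9893   0.0182 120.4548] q [ 33.0154  43.8958   5.1242 106.1226  -7.0634  30.2648  73.2746] F [-1.0208  0.8273  6.1413] 0.04449010717460099 25.00106718764073
slide mm [ 3.0611  1.5123 -0.3647] yaw -0.04520867517550187
```

Contact at 6 N. I'll relax the push, open partway, then rise.

arm_command:
  grip: [1, 1, 0, -0.1, -0.2, -0.3, -0.4, -0.5, -0.5, -0.5]
  slide:
    - [0, 0, -0.5]
    - [0, 0, -0.8]
    - [0, 0, -0.8]
    - [0, 0, -0.8]
    - [0, 0, -0.8]
    - [0, 0, -0.8]
    - [0, 0, -0.8]
    - [0, 0, -0.8]
    - [0, 0, -0.8]
    - [0, 0, -0.8]
  yaw: [0, 0, 0, 0, 0, 0, 0, 0, 0, 0]

```text
time_s: 12.17
tool_pos: [0.4452, -0.3534, 0.0124]
ee_rot: [-180.0, 0.0, 120.5]
contact_force: [0.4, -0.1, 0.7]
gripper_width: 0.0698
grip_force: 0.0
```

```bash
python3 go.py .445 -.35 .15 120.5
```

```text
12.1667 [ 0.4452 -0.3534  0.0124] [-179.9952    0.0031  120.4544] q [ 33.0063  43.9179   5.1316 106.1184  -7.0592  30.2671  73.2666] F [ 0.4363 -0.111   0.7066] 0.06976407558553044 0.0
slide mm [   3.0019    1.5229 -137.5645] yaw -0.04556547661428567
```

arm_command:
  grip: [-0.5, -0.5, -0.5, -0.5, -0.5, -0.5, -0.5, -0.5, -0.5, -0.5]
  slide:
    - [0, 0, -4]
    - [0, 0, -12]
    - [0, 0, -24]
    - [0, 0, -40]
    - [0, 0, -60]
    - [0, 0, -80]
    - [0, 0, -105]
    - [0, 0, -130]
    - [0, 0, -145]
    - [0, 0, -150]
  yaw: [0, 0, 0, 0, 0, 0, 0, 0, 0, 0]

```text
time_s: 13.0
tool_pos: [0.4466, -0.3546, 0.1668]
ee_rot: [179.8, 0.4, 120.4]
contact_force: [0.8, 1.2, 0.4]
gripper_width: 0.0697
grip_force: 0.0
```

```bash
python3 go.py .445 -.35 .15 120.5;  python3 -c "
from plant import ctrl;import cv2
s=ctrl.capture('scene')['img']
cv2.imwrite('pics/d4.png',cv2.resize(s[180:340,280:500],(704,512)))"
```

```text
13.0 [ 0.4466 -0.3546  0.1668] [179.8414   0.3864 120.4455] q [31.3851 31.2501  7.5366 99.4864 -5.1642 49.1802 71.6367] F [0.8298 1.15   0.3595] 0.06973975186204306 0.0
slide mm [ 4.9382  0.9069 16.7323] yaw -0.0545321010760631
```

View pics/d4.png

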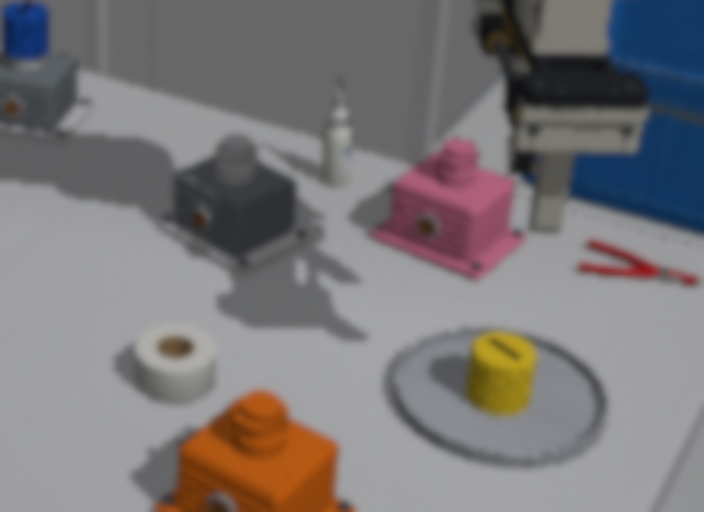

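The cap stands upright near the middle of the dish. The gripper is clear, and the other drives haven't moved.

```bash
python3 -c "
from plant import ctrl;print(ctrl.finish_job())"
```

```text
the job is handed in; nothing more can be done
None
```

I unscrewed the yellow cap, lifted it off and set it upright in the steel dish without touching the blue-capped drive; the job is handed in at about 13 s (no verdict was returned).

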